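# Change the clip on a specimen plate

### The arm

A 7-joint arm with a two-finger parallel gripper is mounted at the origin on the work surface. World frame = base frame: x ahead of the robot, y to its left, z up, the work surface at z = 0. Lengths are in m, angles in rad, forces in N, time in s.
With the tool pointing down it reaches from about 0.425 to 0.875 m from the base axis. Payload 4.7 kg.
Tool frame: the origin (TCP) lies between the finger pads; the fingertips stand robot.tip_reach ahead of it and the grasp point (between the pads) lies 3 mm ahead of it (robot.tip_reach is the distance from the TCP to the fingertips, in m); z points along the fingers, y is the line along which they close (so a half turn about z gives the same grasp; the last joint's range is limited). The gripper opens to 85 mm and grips with 20 to 120 N. Pads are 22 mm wide; open, the fingers measure 114 mm over their backs; the gripper's body (76 mm by 85 mm) begins 54 mm behind the grasp point. The pads swing forward as they close: fully open they stand 13 mm farther back than shut.
Start: joints at [1.139, 0.321, -0.07, 1.45, 0.023, 1.371, -0.057], TCP at [0.28, -0.586, 0.253] pointing down, gripper open.
Joint ranges: [-2.86, 2.86], [-0.3, 2.09], [-1.38, 1.24], [0.06, 2.45], [-1.56, 4.7], [0.09, 2.05], [-2.69, 2.69]. Speed limits (rad/s): [2.57, 2.57, 3.14, 3.14, 3.14, 3.14, 3.14].

### API

Orientations are given as a unit quaternion [x, y, z, w].
In Python, from rig import robot gives the robot as it stands.
- The arm moves only by the tool arm_command, never from a script. Its argument "increments" is text: rows parted by semicolons, each of 6 numbers parted by spaces: the shift along the tool's x, y, z in cm, then the turn, a rotation vector about the tool's x, y, z in rad. In form: tx ty tz wx wy wz; .... A call has 1 to 8 rows; each row is the pose to reach, as a shift and turn from the pose commanded when the call began, along the tool's axes at that moment; what a row does not reach only later rows make up. A row lasts 1/8 s, in which the tool goes at most 62.5 mm and 10.7 degrees, less where a joint would pass 70% of its speed; a pose out of reach is approached as far as the arm can. A call with a gripper value outside its range is refused whole. "grip" is the opening, from 0 (shut) to 1 (fully open), set as the call begins (left out, the last holds). The fingers move at their own pace and stop on an object; "force" is the grip in N (left out, the last holds). Time passes only in rows, so rows that repeat a pose let the fingers close. It gives the time, the measured TCP pose, the force, the opening and the grip force at its end, in the units of the state.
- robot.get_obs(): the state, without advancing time (a new reading comes with each control period).
- robot.get_image(name): name is "scene" or "top" or "wrist"; returns (picture, depth): 384x512x3 uint8, red, green, blue; 384x512 float32, m along the optical axis (not along the pixel's ray), 0 where there is no reading.
- robot.get_calibration(name): a dict with "intrinsics" (3x3 intrinsics, pixels), "origin" and "orientation" of the camera in the world; the wrist camera has in their place "mount" (4x4, takes a point from camera to tool coordinates, whose origin is the TCP and whose axes are the flange's). Camera axes: x right, y up, looking along -z (the intrinsics and any distortion apply to the point x, -y, -z); pixel columns grow to the right and rows downward; lengths in m; the calibration is good to about 2 mm. A picture is of the moment at which its call begins: read the wrist's pose just before it. get_calibration takes no time and is no camera call.
- robot.finish_job(): hands the job in; it is judged then, once.
The state is a dict: "t": time; "joint_pos": joint angles; "joint_velocities": joint speeds; "effort": joint torques, N m; "eef_pos": TCP position; "ee_rot": TCP orientation; "ft_force": force on the tool from outside, world axes, zero at the start; "ft_torque": the same for the moment, N m; "width": finger opening in m; "grip_force": force on a finger pad.
Only numpy, scipy, OpenCV 4.12 (cv2) and the standard library are available. Lean on these libraries where they do the work, as an engineer would, in place of code of your own. Each camera call takes 0.05 s, during which the arm holds its last target. There are 200 camera calls.

### The job

The glass specimen plate is held on its stage by one of the stage's two spring clips, which hides the tissue section beneath it. Swing the stage's other clip around its pivot screw until it lies squarely across the plate, and only then swing the first clip right off the plate until it is parallel to the plate's short edge or farther out, so that the glass is always held by at least one clip and stays seated between its stops.

Things in the scene. Friction and masses are not known exactly. Their poses are not given: they have to be found in the camera images.
- stage: Stage in use: grey metal slab 130 x 230 x 16 mm, fixed to the bench at any yaw, with the glass plate on it (its twin is empty but for a brass weight). Origin: centre of its underside; x short side, y long side, z up. Clip pivot screws at x = 0, y = +85 mm (free clip) and -85 mm (held clip); their heads, 16 mm wide, end 30 mm above the bench. Clips stay where left; 1.5 N at the post turns them.
- free_clip (a joint): Angle (rad) of the clip at the stage's +y end, off the plate at first: 0 points to stage +x, parallel to the plate's short edge; 1.57 (stop) to -y, squarely across the plate; -0.4 (stop) outwards. Steel strip 14 mm wide, 62 mm long, top 24.5 mm above the bench. Its finger post, 14 mm thick, 24.5 to 64.5 mm above the bench, stands at x = 50 cos(angle), y = 85 - 50 sin(angle) mm in the stage frame.
- held_clip (a joint): Angle (rad) of the clip at the stage's -y end, across the plate at first; mirror image of the free clip, same sizes. 1.57 (stop) points to stage +y, squarely across the plate; 0 to stage +x, clear of it and parallel to its short edge; -0.4 (stop) outwards. Its finger post stands at x = 50 cos(angle), y = -85 + 50 sin(angle) mm in the stage frame.
- plate_centre (a point): Centre (half-way up) of the loose glass plate, 70 x 110 x 5 mm, about 0.1 kg, with three round stained tissue sections in a row. It lies on the stage's middle, long side along the stage's y, between 4 mm high steel stops; its top is 21 mm above the bench, 1.5 mm below the clips' strips.
Mind the look-alikes: they are no part of the job. What is shaped like the part that bears plate_centre but black, blue or orange is not meant.

How it is judged:
On the way, in this order (a step that is already met when the one before it is completed fails the run):
1. the free clip lies across the plate while the first clip still holds it (value of joint free_clip above 1.2 rad and value of joint held_clip above 1 rad), for 0.2 s.
2. the first clip is swung clear of the plate (value of joint held_clip below 0.3 rad), for 0.2 s.
At the end, for the whole second after the job is handed in: The clip that was free lies across the plate (angle above 1.2 rad, 21 degrees short of square at most), the clip that held it is clear (angle below 0.3 rad, within 17 degrees of parallel to the plate's short edge, or farther out), and the plate lies flat on the stage within 10 mm of its middle (value of joint free_clip above 1.2 rad and value of joint held_clip below 0.3 rad and horizontal distance between plate_centre and stage below 0.01 m and height (world z) of plate_centre below 0.0215 m and angle between plate_centre's own z axis and vertical below 0.05 rad); the robot touches nothing.
It fails at once if the plate is left with neither clip on it (value of joint each of free_clip, held_clip below 0.8 rad).
It fails at once if the plate is pushed out from between its stops (horizontal distance between plate_centre and stage above 0.012 m or height (world z) of plate_centre above 0.03 m).
It also fails if it takes over 48 s, if anything falls off the work surface, if the arm or the gripper's body presses on something with over 40 N, if the wrist force passes 120 N, or if a joint passes its speed limit or range.

## Working session

There is one attempt and no reset: what is moved stays moved. The work goes in short steps, Python scripts to look and compute and a tool call to move; the robot and the scene stay as the last step left them, time stands still between calls to the robot, and variables do not carry over. Pictures are saved under pics/ and viewed, at most 10 in all, crops included, and the job is handed in when it is done.

Besides the shell and the picture viewer there is one more tool, called after "Emit:" by a JSON object that holds its "api" and its "payload". arm_command: Moves the arm, as the interface text tells. Its arguments: {"type":"object","properties":{"increments":{"type":"string"},"grip":{"type":"number"},"force":{"type":"number"}},"required":["increments"]}

```bash
mkdir -p pics; ls; python3 - <<'E'
from rig import robot
import cv2,numpy as np
print(robot.tip_reach, robot.get_obs())
for n in("top","scene"):
    p,d=robot.get_image(n); np.savez(n,p=p,d=d)
    cv2.imwrite(f"pics/{n}.png",p[:,:,::-1]); c=robot.get_calibration(n); print(n,c,d.min(),d.max())
print(robot.get_calibration("wrist"))
a=cv2.imread("pics/top.png");b=cv2.imread("pics/scene.png")
cv2.imwrite("pics/top_b.png",cv2.resize(a,(800,600)))
E
```

```text
pics
0.022 {'t': 0.0, 'joint_pos': array([ 1.1390897 ,  0.32182856, -0.07004183,  1.45171546,  0.0225945 ,
        1.37081429, -0.05689881]), 'joint_velocities': array([ 0.00021887, -0.00063094, -0.00260474,  0.00023614,  0.00186147,
        0.00213042, -0.00153181]), 'effort': array([ 5.34981627e-04, -4.93573451e+01, -3.81857045e-01, -3.14332151e+01,
        1.30931431e-02,  1.14205552e-02,  3.99260580e-05]), 'eef_pos': array([ 0.2799815 , -0.58603392,  0.25219922]), 'ee_rot': array([ 9.75260282e-01,  2.21057466e-01, -2.71963162e-04, -9.51678061e-04]), 'ft_force': array([ 0.11188925, -0.88044045,  0.58493058]), 'ft_torque': array([ 0.0092704 , -0.01673082, -0.03011245]), 'grip_force': 0.0, 'width': 0.08536031499436281}
top {'intrinsics': array([[443.10710008,   0.        , 257.02396212],
       [  0.        , 443.10710008, 196.90986608],
       [  0.        ,   0.        ,   1.        ]]), 'origin': array([0.37124538, 0.12989995, 1.36273935]), 'orientation': array([ 0.03435526, -0.04885853, -0.69929766,  0.71233092])} 0.0 2.2922723
scene {'intrinsics': array([[448.17398738,   0.        , 247.6833718 ],
       [  0.        , 448.17398738, 193.07340156],
       [  0.        ,   0.        ,   1.        ]]), 'origin': array([ 1.66366999, -0.09342782,  0.8177768 ]), 'orientation': array([0.36135138, 0.30845586, 0.56274494, 0.67646012])} 0.0 3.8373053
{'intrinsics': array([[301.59155498,   0.        , 250.88510628],
       [  0.        , 301.59155498, 191.56090672],
       [  0.        ,   0.        ,   1.        ]]), 'mount': array([[-6.85956142e-04,  9.60781900e-01,  2.77304292e-01,
         7.10423654e-02],
       [ 9.99999758e-01,  6.90763083e-04,  8.03568833e-05,
         6.45891464e-04],
       [-1.14346128e-04,  2.77304280e-01, -9.60782141e-01,
        -1.22176515e-01],
       [ 0.00000000e+00,  0.00000000e+00,  0.00000000e+00,
         1.00000000e+00]])}
```

View pics/top_b.png

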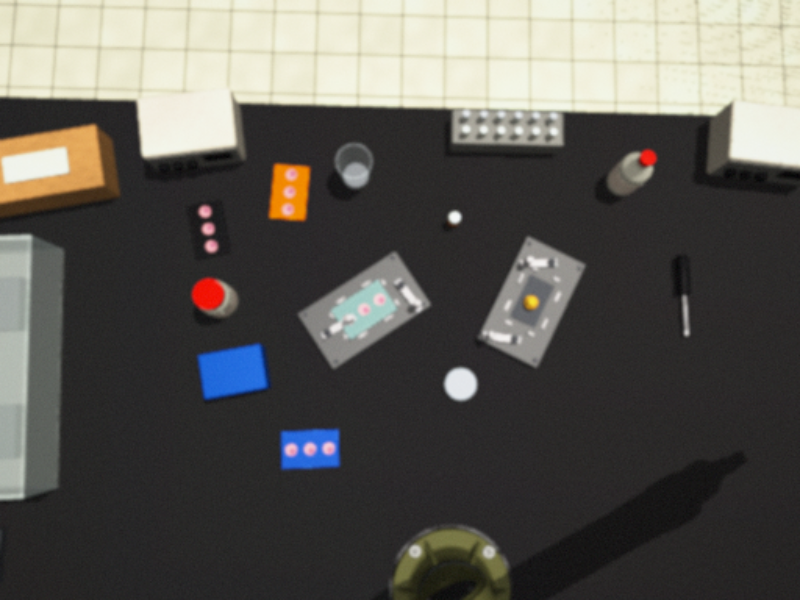

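View pics/scene.png

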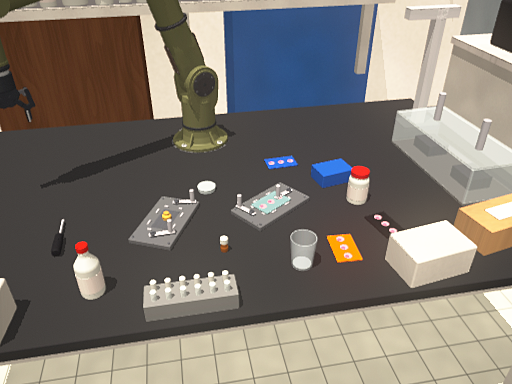

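```bash
cat > h.py <<'E'
import numpy as np,cv2
from rig import robot
from scipy.spatial.transform import Rotation as R
def cam(n,obs=None):
    c=robot.get_calibration(n)
    if n!="wrist": return c["intrinsics"],R.from_quat(c["orientation"]).as_matrix(),np.array(c["origin"])
    T=np.eye(4);T[:3,:3]=R.from_quat(obs["ee_rot"]).as_matrix();T[:3,3]=obs["eef_pos"];T=T@c["mount"]
    return c["intrinsics"],T[:3,:3],T[:3,3]
def ray(C,uv,z):
    K,Rm,o=C; uv=np.atleast_2d(uv).astype(float)
    d=np.c_[(uv[:,0]-K[0,2])/K[0,0],-(uv[:,1]-K[1,2])/K[1,1],-np.ones(len(uv))]@Rm.T
    return o+d*((z-o[2])/d[:,2])[:,None]
def proj(C,P):
    K,Rm,o=C; p=(np.atleast_2d(P)-o)@Rm
    return np.c_[K[0,2]+K[0,0]*p[:,0]/-p[:,2],K[1,2]-K[1,1]*p[:,1]/-p[:,2]]
def slab(img,C,seed,thr=60):
    m=(img.max(2)>thr).astype(np.uint8); m=cv2.morphologyEx(m,cv2.MORPH_CLOSE,np.ones((3,3)))
    n,l=cv2.connectedComponents(m); k=l[int(seed[1]),int(seed[0])]
    cs,_=cv2.findContours((l==k).astype(np.uint8),cv2.RETR_EXTERNAL,cv2.CHAIN_APPROX_NONE)
    c=max(cs,key=cv2.contourArea)[:,0]
    w=ray(C,c,.016)[:,:2]
    return cv2.minAreaRect((w*1000).astype(np.float32)),c
def topost(S,yaw,o,post):  # world point -> stage frame
    pass
E
python3 - <<'E'
from h import *
p=np.load("top.npz")["p"]; C=cam("top")
r,c=slab(p,C,(214,200)); print(r, len(c))
# half-size check and axes
b=cv2.boxPoints(r)/1000; print(b)
e=[(b[i]+b[(i+1)%4])/2 for i in range(4)]
ctr=np.array(r[0])/1000
i=max(range(4),key=lambda i:ray(C,(0,0),0).sum()*0+np.linalg.norm(e[i]-ctr)+ (1e-3 if -(e[i]-ctr)[1]>0 else 0))
y=(e[i]-ctr)/np.linalg.norm(e[i]-ctr); x=np.array([y[1],-y[0]])
print("ctr",ctr,"y",y,"x",x)
for s in(85,-85): print(ctr+y*s/1000)
o=robot.get_obs(); Rt=R.from_quat(o["ee_rot"]).as_matrix(); print(Rt.round(3))
tgt=np.r_[ctr,0.33]; print("dist",np.linalg.norm(ctr))
E
```

```text
((527.4946899414062, 176.9145965576172), (134.6614532470703, 233.81361389160156), 34.34526824951172) 197
[[0.40594658 0.23545247]
 [0.5378592  0.04240361]
 [0.6490428  0.11837672]
 [0.5171302  0.31142557]]
ctr [0.52749469 0.1769146 ] y [ 0.5641787  -0.82565271] x [-0.82565271 -0.5641787 ]
[0.57544988 0.10673412]
[0.4795395  0.24709508]
[[ 0.902  0.431 -0.001]
 [ 0.431 -0.902  0.002]
 [-0.    -0.002 -1.   ]]
dist 0.5563716585085232
```

Emit:
{"api": "arm_command", "payload": {"increments": "6 -3.3 0 0 0 0; 12 -6.6 0 0 0 0; 18 -10 0 0 0 0; 24 -13.3 0 0 0 0; 30 -16.6 0 0 0 0; 36 -20 0 0 0 0; 38 -25.5 1 0 0 0; 39.5 -31 1.5 0 0 0", "grip": 0}}

```text
t: 1.1
eef_pos: [0.5049, -0.155, 0.2396]
ee_rot: [0.975, 0.222, 0.0, -0.0]
ft_force: [1.4, 0.8, 0.1]
width: 0.0001
grip_force: 0.0
```

Emit:
{"api": "arm_command", "payload": {"increments": "2 -5.5 1 0 0 -0.05; 4 -11 1.5 0 0 -0.1; 6 -16.5 2 0 0 -0.154; 7.7 -22 3 0 0 -0.154; 7.7 -27.1 3.7 0 0 -0.154; 7.7 -27.1 3.7 0 0 -0.154; 7.7 -27.1 3.7 0 0 -0.154; 7.7 -27.1 3.7 0 0 -0.154"}}

```text
t: 2.1
eef_pos: [0.4576, 0.1185, 0.2033]
ee_rot: [0.956, 0.294, -0.0, 0.0]
ft_force: [-0.3, -0.3, -0.4]
width: -0.0001
grip_force: 0.0
```

```bash
python3 - <<'E'
from h import *
o=robot.get_obs(); p,d=robot.get_image("wrist"); C=cam("wrist",o)
print(o["t"],o["eef_pos"],R.from_quat(o["ee_rot"]).as_matrix().round(3),o["joint_pos"].round(2))
np.savez("w1",p=p,d=d,pos=o["eef_pos"],q=o["ee_rot"])
cv2.imwrite("pics/w1.png",p[:,:,::-1]); print(proj(C,[.527,.177,.016]))
E
```

```text
2.1 [0.45756095 0.11849344 0.20334883] [[ 0.827  0.562  0.   ]
 [ 0.562 -0.827 -0.   ]
 [-0.     0.    -1.   ]] [ 0.36 -0.   -0.66  1.92 -0.    1.22 -1.28]
[[240.38533402  83.66208563]]
```

View pics/w1.png

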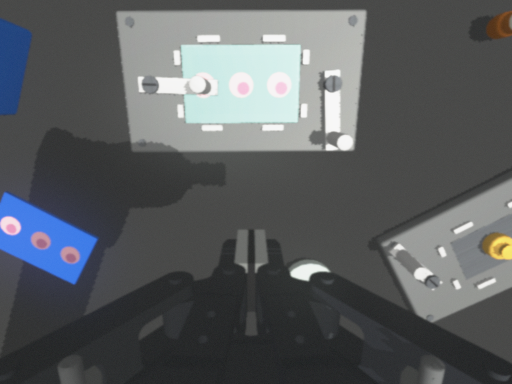

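The wrist view shows the stage with pivot heads at about (150,85) held and (333,84) free. The post tops are at about (198,85) held and (345,142) free, so the free clip is near angle 0.

```bash
cat >> h.py <<'E'
def stage_from(C,uvh,uvf):
    h,f=ray(C,[uvh,uvf],.03)[:,:2]; y=(f-h)/np.linalg.norm(f-h)
    return (h+f)/2,y,np.array([y[1],-y[0]]),np.linalg.norm(f-h)
E
python3 - <<'E'
from h import *
w=np.load("w1.npz"); p=w["p"]; C=cam("wrist",dict(eef_pos=w["pos"],ee_rot=w["q"]))
r,c=slab(p,C,(140,120)); print("rect",r)
g=p.max(2)
def dark(x0,x1,y0,y1):
    m=g[y0:y1,x0:x1]<60; v,u=np.nonzero(m); return u.mean()+x0,v.mean()+y0,m.sum()
def white(x0,x1,y0,y1):
    m=p[y0:y1,x0:x1].min(2)>185; v,u=np.nonzero(m); return u.mean()+x0,v.mean()+y0,m.sum()
a=dark(138,163,73,98); b=dark(321,346,72,97); print(a,b)
ctr,y,x,L=stage_from(C,a[:2],b[:2]); print(ctr,y,L)
for q in (white(188,208,76,95),white(336,355,133,151)):
    P=ray(C,q[:2],.0645)[0,:2]-ctr; s=np.array([P@x,P@y]); print(q,s)
E
```

```text
rect ((432.49822998046875, 88.38702392578125), (405.0637512207031, 650.1839599609375), 33.32032012939453)
(np.float64(nan), np.float64(nan), np.int64(0)) (np.float64(nan), np.float64(nan), np.int64(0))
[nan nan] [nan nan] nan
(np.float64(196.58360655737704), np.float64(83.81311475409836), np.int64(305)) [nan nan]
(np.float64(344.8479262672811), np.float64(142.01382488479263), np.int64(217)) [nan nan]<stdin>:6: RuntimeWarning: Mean of empty slice.
  ret = ret.dtype.type(ret / rcount)
```

```bash
python3 - <<'E'
from h import *
w=np.load("w1.npz"); p=w["p"]; C=cam("wrist",dict(eef_pos=w["pos"],ee_rot=w["q"]))
ctr,y,x,L=stage_from(C,(150,85),(332.7,84)); print(ctr,y,L)
for n,q in (("held",(197.5,85)),("free",(344.8,142))):
    P=ray(C,q,.0645)[0,:2]-ctr; print(n,P@x*1e3,P@y*1e3)
r=cv2.boxPoints
# slab corners by eye as check
k=ray(C,[(118,11),(366,11),(354,151),(132,152)],.016)[:,:2]; print("slab ctr",k.mean(0),[np.linalg.norm(k[i]-k[i-1]) for i in range(4)])
np.savez("stage",ctr=ctr,y=y,x=x)
E
```

```text
[0.52640645 0.17501255] [ 0.56593425 -0.82445037] 0.16901813521971873
held 2.2791060262592997 -34.80655878241733
free 49.22500300110965 89.3633060146159
slab ctr [0.52674132 0.17434919] [np.float64(0.12878048705836556), np.float64(0.22586744544117374), np.float64(0.12777159838258606), np.float64(0.22838928643550122)]
```

Emit:
{"api": "arm_command", "payload": {"increments": "1 3 0 0 0 -0.18; 2 6 0 0 0 -0.36; 3 9 0 0 0 -0.54; 3.9 11.2 0 0 0 -0.72; 3.9 11.2 0 0 0 -0.9; 3.9 11.2 0 0 0 -1.08; 3.9 11.2 0 0 0 -1.26; 3.9 11.2 0 0 0 -1.44"}}

```text
t: 3.15
eef_pos: [0.5527, 0.0482, 0.2031]
ee_rot: [0.522, 0.853, -0.0, -0.0]
ft_force: [0.2, -1.0, 0.2]
width: -0.0002
grip_force: 0.0
```

Emit:
{"api": "arm_command", "payload": {"increments": "0 0 0 0 0 -0.18; 0 0 0 0 0 -0.36; 0 0 0 0 0 -0.54; 0 0 0 0 0 -0.72; 0 0 0 0 0 -0.9; 0 0 0 0 0 -1.08; 0 0 0 0 0 -1.26; 0 0 0 0 0 -1.44"}}

```text
t: 4.15
eef_pos: [0.5527, 0.0481, 0.2032]
ee_rot: [-0.17, 0.985, -0.0, -0.0]
ft_force: [0.1, -0.3, -0.3]
width: -0.0002
grip_force: 0.0
```

Emit:
{"api": "arm_command", "payload": {"increments": "0 0 0 0 0 -0.13; 0 0 0 0 0 -0.26; 0 0 2 0 0 -0.26; 0 0 4 0 0 -0.26; 0 0 4 0 0 -0.26; 0 0 4 0 0 -0.26"}}

```text
t: 4.9
eef_pos: [0.5524, 0.0498, 0.1631]
ee_rot: [-0.295, 0.956, 0.0, -0.0]
ft_force: [-0.2, -0.2, 0.4]
width: -0.0001
grip_force: 0.0
```

```bash
cat >> h.py <<'E'
def where(o):
    s=np.load("stage.npz"); P=o["eef_pos"][:2]-s["ctr"]; Rt=R.from_quat(o["ee_rot"]).as_matrix()
    ty=Rt[:2,1]; print("t",o["t"],"stage xy mm",(P@s["x"]*1e3).round(1),(P@s["y"]*1e3).round(1),"z",o["eef_pos"][2].round(4),"tool y yaw in stage deg",np.degrees(np.arctan2(ty@s["y"],ty@s["x"])).round(1),"F",o["ft_force"].round(1),"q",o["joint_pos"].round(2))
E
python3 - <<'E'
from h import *
where(robot.get_obs())
E
```

```text
t 4.9 stage xy mm 49.5 117.9 z 0.1631 tool y yaw in stage deg -90.2 F [-0.2 -0.2  0.4] q [ 0.65  0.3  -0.91  1.78  0.26  1.19  1.83]
```

Emit:
{"api": "arm_command", "payload": {"increments": "0 0 5 0 0 0; 0 0 10.4 0 0 0; 0 0 10.4 0 0 0"}}

```text
t: 5.28
eef_pos: [0.5495, 0.0493, 0.0565]
ee_rot: [-0.295, 0.956, 0.001, -0.003]
ft_force: [0.4, -0.1, 1.3]
width: 0.0003
grip_force: 0.0
```

```bash
cat > arc.py <<'E'
from h import *
import sys
# rows for the pusher following clip angles, mirror m=+1 free, -1 held; from current pose
def rows(m,angs,off,o):
    s=np.load("stage.npz"); Rt=R.from_quat(o["ee_rot"]).as_matrix(); where(o); out=[]
    for a in angs:
        c,sn=np.cos(a),np.sin(a); dirn=m  # free: angle grows; held: angle falls
        p=np.array([50*c+dirn*off*sn, m*(85-50*sn)+ off*c*(1 if m>0 else 1)])
        w=s["ctr"]+(p[0]*s["x"]+p[1]*s["y"])/1e3-o["eef_pos"][:2]
        sh=Rt.T@np.r_[w,0]*100
        # wanted tool y (stage frame): free: along tangent (-sin,-cos); held: tangent for falling angle (sin,-cos)
        ty=(-sn*s["x"]-c*s["y"]) if m>0 else (sn*s["x"]-c*s["y"])
        g=Rt.T@np.r_[ty,0]; wz=np.arctan2(-g[0],g[1])
        out.append("%.1f %.1f 0 0 0 %.2f"%(sh[0],sh[1],wz))
    print("; ".join(out))
E
python3 - <<'E'
from arc import *
o=robot.get_obs()
rows(1,np.linspace(-.08,.75,8),22,o)
E
```

```text
t 5.275 stage xy mm 52.1 116.7 z 0.0565 tool y yaw in stage deg -90.2 F [ 0.4 -0.1  1.3] q [ 0.58  0.44 -0.85  1.87  0.38  1.01  1.74]
-0.4 0.6 0 0 0 -0.08; -0.1 1.2 0 0 0 0.04; 0.1 1.8 0 0 0 0.15; 0.2 2.4 0 0 0 0.27; 0.3 3.1 0 0 0 0.39; 0.2 3.7 0 0 0 0.51; 0.1 4.3 0 0 0 0.63; -0.0 5.0 0 0 0 0.75
```

Emit:
{"api": "arm_command", "payload": {"increments": "-0.3 0.6 0 0 0 -0.05; -0.1 1.2 0 0 0 0.04; 0.1 1.8 0 0 0 0.15; 0.2 2.4 0 0 0 0.27; 0.3 3.1 0 0 0 0.39; 0.2 3.7 0 0 0 0.51; 0.1 4.3 0 0 0 0.63; 0 5 0 0 0 0.75"}}

```text
t: 6.28
eef_pos: [0.5263, 0.0914, 0.0625]
ee_rot: [0.077, 0.997, -0.0, 0.003]
ft_force: [1.9, -1.3, -0.6]
width: 0.0005
grip_force: 0.7
```

```bash
python3 - <<'E'
from arc import *
o=robot.get_obs()
rows(1,np.linspace(.85,1.52,8),22,o)
E
```

```text
t 6.275 stage xy mm 47.4 68.9 z 0.0625 tool y yaw in stage deg -133.3 F [ 1.9 -1.3 -0.6] q [ 0.43  0.34 -0.74  1.92  0.28  0.97  0.97]
0.6 0.4 0 0 0 0.09; 0.8 0.9 0 0 0 0.19; 0.9 1.4 0 0 0 0.29; 0.9 1.9 0 0 0 0.38; 0.9 2.4 0 0 0 0.48; 0.8 2.9 0 0 0 0.57; 0.7 3.5 0 0 0 0.67; 0.6 4.0 0 0 0 0.76
```

Emit:
{"api": "arm_command", "payload": {"increments": "0.4 0.4 0 0 0 0.09; 0.6 0.9 0 0 0 0.19; 0.7 1.4 0 0 0 0.29; 0.7 1.9 0 0 0 0.38; 0.7 2.4 0 0 0 0.48; 0.6 2.9 0 0 0 0.57; 0.5 3.5 0 0 0 0.67; 0.4 4 0 0 0 0.76"}}

```text
t: 7.28
eef_pos: [0.5282, 0.132, 0.0626]
ee_rot: [0.441, 0.898, 0.001, 0.002]
ft_force: [-0.3, -2.5, 0.0]
width: -0.0001
grip_force: 0.7
```

Emit:
{"api": "arm_command", "payload": {"increments": "0 0 0 0 0 0; 0 0 0 0 0 0; 0 0 0 0 0 0"}}

```text
t: 7.65
eef_pos: [0.5267, 0.1312, 0.06]
ee_rot: [0.44, 0.898, 0.0, 0.0]
ft_force: [-0.6, 0.1, 0.0]
width: -0.0001
grip_force: 0.0
```

```bash
python3 - <<'E'
from arc import *
o=robot.get_obs(); rows(1,[1.52],22,o)
p,d=robot.get_image("wrist"); cv2.imwrite("pics/w2.png",p[:,:,::-1])
E
```

```text
t 7.65 stage xy mm 24.6 36.3 z 0.06 tool y yaw in stage deg -176.6 F [-0.6  0.1  0. ] q [ 0.25  0.34 -0.62  1.91  0.24  0.97  0.18]
0.0 0.0 0 0 0 0.01
```

View pics/w2.png

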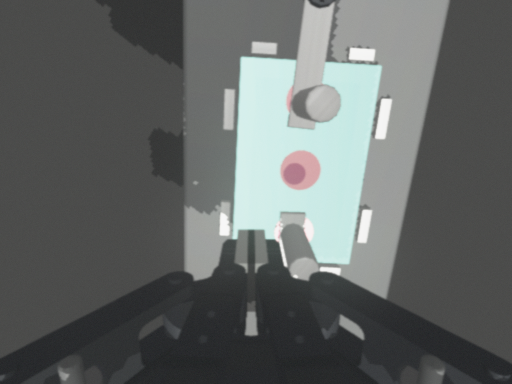

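The picture shows the free clip lying across the plate beside the finger (strip end at (292,215)), in line with the held clip (strip end at (303,125)). The plate is still between its stops.

Emit:
{"api": "arm_command", "payload": {"increments": "0 -1 0 0 0 0; 0 -2 -1 0 0 0; 0 -2 -5 0 0 0; 0 -2 -9 0 0 0.06; 3.4 2 -9 0 0 0.06; 6.8 5.9 -9 0 0 0.06; 6.8 5.9 -9 0 0 0.06; 6.8 5.9 -9 0 0 0.06"}}

```text
t: 8.7
eef_pos: [0.5309, 0.22, 0.1494]
ee_rot: [0.467, 0.884, -0.001, 0.0]
ft_force: [0.3, -0.1, 0.4]
width: 0.0001
grip_force: 0.0
```

```bash
python3 - <<'E'
from arc import *
o=robot.get_obs(); where(o); C=cam("wrist",o); p,d=robot.get_image("wrist"); cv2.imwrite("pics/w3.png",p[:,:,::-1])
s=np.load("stage.npz")
for n,q in (("held",(0,-35)),("free",(0,35))): print(n,proj(C,np.r_[s["ctr"]+(q[0]*s["x"]+q[1]*s["y"])/1e3,.0645]))
E
```

```text
t 8.7 stage xy mm -29.2 -34.5 z 0.1494 tool y yaw in stage deg 179.9 F [ 0.3 -0.1  0.4] q [ 0.15  0.31 -0.69  1.75  0.21  1.16 -0.  ]
held [[209.94119549 203.99640936]]
free [[213.56792625 288.3483205 ]]
```

View pics/w3.png

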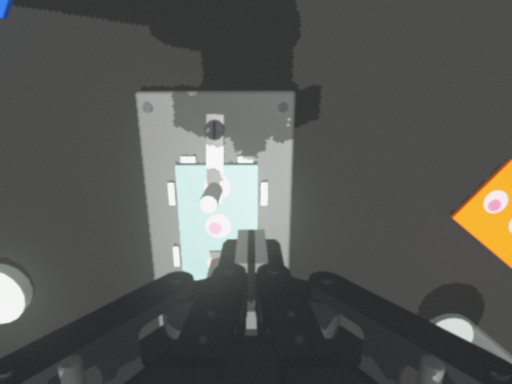

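The held post top is at (208,204), as predicted, and the free strip's tip shows at about (213,258), on the plate. I'll descend beside the held post next.

Emit:
{"api": "arm_command", "payload": {"increments": "0 0 3 0 0 0; 0 0 6 0 0 0; 0 0 9 0 0 0; 0 0 9 0 0 0; 0 0 9 0 0 0"}}

```text
t: 9.38
eef_pos: [0.5321, 0.2202, 0.0605]
ee_rot: [0.468, 0.884, 0.0, 0.001]
ft_force: [-0.1, 0.6, 0.8]
width: -0.0001
grip_force: 0.0
```

```bash
sed -i 's/(sn\*s\["x"\]-c\*s\["y"\])/(-sn*s["x"]+c*s["y"])/' arc.py; python3 - <<'E'
from arc import *
o=robot.get_obs()
rows(-1,np.linspace(1.57,.75,8),22,o)
E
```

```text
t 9.375 stage xy mm -30.3 -34.1 z 0.0605 tool y yaw in stage deg 179.8 F [-0.1  0.6  0.8] q [ 0.11  0.41 -0.65  1.82  0.29  1.   -0.06]
0.1 -0.8 0 0 0 -0.00; -0.1 -1.4 0 0 0 0.11; -0.3 -2.1 0 0 0 0.23; -0.4 -2.7 0 0 0 0.35; -0.4 -3.3 0 0 0 0.47; -0.3 -4.0 0 0 0 0.58; -0.2 -4.6 0 0 0 0.70; 0.1 -5.2 0 0 0 0.82
```

Emit:
{"api": "arm_command", "payload": {"increments": "0.1 -0.8 0 0 0 0; -0.1 -1.4 0 0 0 0.11; -0.3 -2.1 0 0 0 0.23; -0.4 -2.7 0 0 0 0.35; -0.4 -3.3 0 0 0 0.47; -0.3 -4 0 0 0 0.58; -0.2 -4.6 0 0 0 0.7; 0.1 -5.2 0 0 0 0.82"}}

```text
t: 10.38
eef_pos: [0.4887, 0.192, 0.0608]
ee_rot: [0.782, 0.623, 0.001, 0.001]
ft_force: [2.1, -1.8, -0.2]
width: 0.0001
grip_force: 0.9
```

```bash
python3 - <<'E'
from arc import *
o=robot.get_obs()
rows(-1,np.linspace(.63,-.15,8),22,o)
E
```

```text
t 10.375 stage xy mm 21.5 -35.4 z 0.0608 tool y yaw in stage deg 132.6 F [ 2.1 -1.8 -0.2] q [ 0.05  0.28 -0.53  1.95  0.18  0.95 -0.79]
-0.3 -0.6 0 0 0 0.11; -0.4 -1.2 0 0 0 0.23; -0.5 -1.8 0 0 0 0.34; -0.5 -2.4 0 0 0 0.45; -0.5 -3.0 0 0 0 0.56; -0.3 -3.6 0 0 0 0.67; -0.2 -4.2 0 0 0 0.78; 0.1 -4.7 0 0 0 0.89
```

Emit:
{"api": "arm_command", "payload": {"increments": "-0.3 -0.6 0 0 0 0.11; -0.4 -1.2 0 0 0 0.23; -0.5 -1.8 0 0 0 0.34; -0.5 -2.4 0 0 0 0.45; -0.5 -3 0 0 0 0.56; -0.3 -3.6 0 0 0 0.67; -0.2 -4.2 0 0 0 0.78; 0.1 -4.7 0 0 0 0.89"}}

```text
t: 11.38
eef_pos: [0.4425, 0.2031, 0.0606]
ee_rot: [0.974, 0.226, 0.001, 0.001]
ft_force: [0.2, -1.8, 0.6]
width: 0.0001
grip_force: 0.9
```

Emit:
{"api": "arm_command", "payload": {"increments": "0 0 0 0 0 0; 0 0 0 0 0 0; 0 1 0 0 0 0; 0 1 -5 0 0 0; 0 1 -10 0 0 0; -4 5 -15 0 0 0; -6 8 -15 0 0 0; -6 8 -15 0 0 0"}}

```text
t: 12.38
eef_pos: [0.4245, 0.1014, 0.2104]
ee_rot: [0.974, 0.225, 0.001, 0.001]
ft_force: [-0.3, 0.4, -0.6]
width: -0.0002
grip_force: 0.0
```

```bash
python3 - <<'E'
from arc import *
o=robot.get_obs(); where(o); C=cam("wrist",o); p,d=robot.get_image("wrist"); cv2.imwrite("pics/w4.png",p[:,:,::-1])
s=np.load("stage.npz")
for n,q in (("held",(50,-85)),("free",(0,35)),("plate",(0,0))): print(n,proj(C,np.r_[s["ctr"]+(q[0]*s["x"]+q[1]*s["y"])/1e3,.021 if n=="plate" else .0645]))
E
```

```text
t 12.375 stage xy mm 125.6 3.0 z 0.2104 tool y yaw in stage deg 81.5 F [-0.3  0.4 -0.6] q [ 0.08 -0.1  -0.35  2.   -0.04  1.24 -1.38]
held [[135.91745052 116.0319389 ]]
free [[265.97527531  29.65280092]]
plate [[226.96388861  46.78229493]]
```

View pics/w4.png

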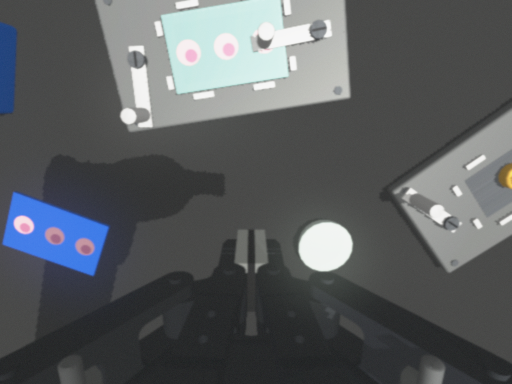

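The held clip's post is at (129,116), slightly beyond parallel. The free clip lies across the plate with its post at (265,33), as predicted for square. The plate is centred at (226,46), and the arm is clear of everything.

```bash
python3 -c "
from rig import robot
print(robot.finish_job())"
```

```text
the job is handed in; nothing more can be done
None
```

I swung the free clip squarely across the plate, then swung the first clip clear to just past parallel with the short edge. The last picture shows the plate still seated between its stops. The job was handed in at about 12.4 s, and no verdict was returned.

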